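# Set the stirring speed on a dual control

### The job

On the white heating stirrer, the one with a double control (a wide black speed ring around a small grey heat knob), turn only the outer ring until its white line points at the green mark on the panel. Leave the grey heat knob in the middle at its setting, leave the knob of the other, grey stirrer as it is, and let go.

Things in the scene. Friction and masses are not known exactly. Their poses are not given: they have to be found in the camera images.
- speed_ring (a joint): Outer ring of the white stirrer's double control: black, ribbed, 52 mm across, side 1 to 25 mm above the deck, upright axis. Value in rad, growing clockwise seen from above, stops at 0 and 2.7. Its white line points at the blue mark at 0.9, the green mark at 1.5, the red mark at 2.1. Starts at 0.1 to 0.8; light friction (0.04 N m), stays put.
- ring_centre (a point): On the ring's upright axis, half-way up its side: 13 mm above the deck, 68 mm above the worktop. Fixed to the housing (215 x 145 x 55 mm, bolted down, flat bare deck 45 mm round the axis). x points to the centre of the round white plate (108 mm off, 120 mm across, 8 mm above the deck, with a 52 mm tall green-lidded jar on it), z up. White line: along -y at joint 0, -x at 1.57.
- heat_pointer (a point): Tip of the red line on top of the small grey heat knob (23 mm across, 15 mm tall) that stands up in the middle of the ring on the same axis; its top is 41 mm above the deck. The point is 10.5 mm from the axis. The knob turns very easily (0.012 N m); the ring does not carry it along.
- plain_pointer (a point): Outer end of the white line on the single black knob (48 mm across, 27 mm tall) of the other, grey stirrer, 21 mm from that knob's axis. That stirrer is as large as the white one and carries a blue-lidded jar.

How it is judged:
By the outcome, as a careful person would: the job done as asked, in the order asked, and still so for the second after the job is handed in, with the robot touching nothing.
It also fails if it takes over 32 s, if anything falls off the work surface, if the arm or the gripper's body presses on something with over 40 N, if the wrist force passes 120 N, or if a joint passes its speed limit or range.

### The arm

A 7-joint arm with a two-finger parallel gripper is mounted at the origin on a cart in front of the work surface, level with it; the furniture and walls round the work are solid. World frame = base frame: x ahead of the robot, y to its left, z up, the work surface at z = 0. Lengths are in m, angles in rad, forces in N, time in s.
With the tool pointing down it reaches from about 0.425 to 0.925 m from the base axis. Payload 6.8 kg.
Tool frame: the origin (TCP) lies at the very end of the fingers, on their centre line; the grasp point (between the pads) lies 19 mm behind it; z points along the fingers, y is the direction in which the jaws open and shut (so a half turn about z gives the same grasp; the last joint's range is limited). The gripper opens to 85 mm and grips with 20 to 120 N. Pads are 22 mm wide; open, the fingers measure 114 mm over their backs; the gripper's body (76 mm by 85 mm) begins 54 mm behind the grasp point. The pads swing forward as they close: fully open they stand 13 mm farther back than shut.
Start: joints at [-1.36, 0.477, 0.022, 1.555, -0.011, 1.109, -0.083], TCP at [0.212, 0.641, 0.231] pointing down, gripper open.
Joint ranges: [-2.96, 2.96], [-0.34, 2.1], [-1.41, 1.46], [0.24, 2.44], [-1.37, 4.51], [0.17, 1.92], [-2.96, 2.96]. Speed limits (rad/s): [2.39, 2.39, 3.14, 3.14, 3.14, 3.14, 3.14].

### API

Orientations are given as a rotation vector (axis times angle).
In Python, from bench import monitor, viewer, job gives the robot as it stands. The module is installed in compiled form; this text tells all that it offers.
- The arm moves only by the tool drive_tool, never from a script. Its argument "commands" is a list of rows, each an object with "linear": the shift along the tool's x, y, z in m, a list of three; "dr": the turn, a rotation vector about the tool's x, y, z in degrees, a list of three; "jaw": the closure, from 0 (fully open) to 1 (shut). A call has 1 to 8 rows; each row shifts and turns the pose as measured when the row begins, along the tool's axes as they then stand; what a row does not reach is not made up. A row lasts 1/8 s, in which the tool goes at most 62.5 mm and 10.7 degrees, less where a joint would pass 70% of its speed; a pose out of reach is approached as far as the arm can. A call is refused whole if a number of a shift passes 0.0625 or a number of a turn 10.7, either way. A call with a gripper value outside its range is refused whole. The fingers move at their own pace and stop on an object; "force" is the grip in N (left out, the last holds). Time passes only in rows, so rows that do not move let the fingers close. It gives the time, the measured TCP pose, the force and the opening at its end, in the units of the state.
- monitor.get_obs(): the state, without advancing time (a new reading comes with each control period).
- viewer.grab_frame(name): name is "side" or "top" or "wrist"; returns the picture (420x560x3 uint8, red, green, blue); there is no depth.
- viewer.calibration(name): a dict with "K" (3x3 intrinsics, pixels), "k1" (the pictures are not rectified: a ray, as slopes to the right and down, at radius r is drawn at 1 + k1 r^2 times it, then the intrinsics apply), "R" (3x3) and "t" (3): a world point X has camera coordinates R X + t. Camera axes: x right, y down, z forward; pixel columns grow to the right and rows downward; lengths in m; the calibration is good to about 2 mm. A picture is of the moment at which its call begins: read the wrist's pose just before it. calibration takes no time and is no camera call; for the wrist camera it gives the pose at the moment of the call.
- job.hand_in(): hands the job in, once; it reports no verdict.
The state is a dict: "clock": time; "joints": joint angles; "qvel": joint speeds; "tau": joint torques, N m; "tcp_pos": TCP position; "orientation": TCP orientation; "contact_force": force on the tool from outside, world axes, zero at the start; "moment": the same for the moment, N m; "grip_width": finger opening in m.
Only numpy, scipy, OpenCV 4.12 (cv2) and the standard library are available. Lean on these libraries where they do the work, as an engineer would, in place of code of your own. Each camera call takes 0.05 s, during which the arm holds its last target.

## Working session

There is one attempt and no reset: what is moved stays moved. The work goes in short steps, Python scripts to look and compute and a tool call to move; the robot and the scene stay as the last step left them, time stands still between calls to the robot, and variables do not carry over. Pictures are saved under pics/ and viewed, and the job is handed in when it is done.

Besides the shell and the picture viewer there is one more tool, called after "Request:" as name(argument=value, ...), one argument or row to a line, values as JSON. drive_tool: Moves the arm, as the interface text tells. Its arguments: {"type":"object","properties":{"commands":{"type":"array"},"force":{"type":"number"}},"required":["commands"]}

```bash
mkdir -p pics
python3 - <<'E'
from bench import monitor, viewer, job
import cv2
o=monitor.get_obs();print({k:(v.round(3).tolist() if hasattr(v,'round') and hasattr(v,'tolist') else v) for k,v in o.items()})
for n in("side","top"):
    f=viewer.grab_frame(n);cv2.imwrite(f"pics/{n}0.png",f[:,:,::-1]);print(n,viewer.calibration(n))
E
```

```text
{'clock': 0.0, 'joints': [-1.36, 0.478, 0.022, 1.556, -0.012, 1.109, -0.083], 'qvel': [0.0, -0.001, -0.0, 0.0, -0.001, -0.0, 0.001], 'tau': [0.0, -59.644, 1.608, -28.121, 0.012, 0.009, 0.0], 'tcp_pos': [0.211, 0.64, 0.23], 'orientation': [-0.499, -3.102, 0.003], 'contact_force': [0.804, 0.031, -0.268], 'moment': [0.026, 0.007, 0.036], 'grip_width': 0.08594090950256138}
side {'K': array([[410.72128176,   0.        , 284.03342648],
       [  0.        , 410.72128176, 202.61812798],
       [  0.        ,   0.        ,   1.        ]]), 'k1': -0.025725310565380143, 'R': array([[ 0.51263899, -0.85855281, -0.00939851],
       [-0.70916716, -0.41721976, -0.56833934],
       [ 0.4840281 ,  0.29801802, -0.82274058]]), 't': array([-0.28395715,  0.36042811,  0.73008289])}
top {'K': array([[393.65641608,   0.        , 275.89422277],
       [  0.        , 393.65641608, 204.59685888],
       [  0.        ,   0.        ,   1.        ]]), 'k1': -0.05457424727487942, 'R': array([[-5.20636591e-02, -9.98643681e-01, -4.17790639e-04],
       [-9.72361481e-01,  5.07887927e-02, -2.27889552e-01],
       [ 2.27601680e-01, -1.14585204e-02, -9.73686899e-01]]), 't': array([-0.04158532,  0.50821013,  0.84371935])}
```

View pics/side0.png

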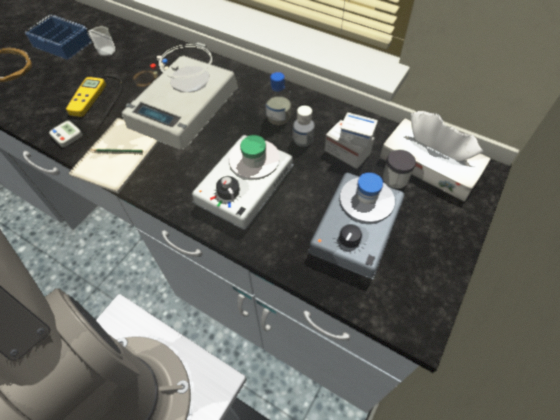

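View pics/top0.png

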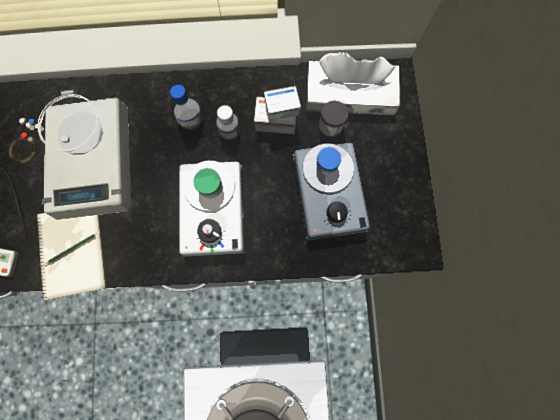

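Run:
```python
import cv2
a=cv2.imread('pics/top0.png')[150:265,165:260];b=cv2.imread('pics/side0.png')[125:230,185:300]
cv2.imwrite('pics/ca.png',cv2.resize(a,None,fx=5,fy=5,interpolation=cv2.INTER_CUBIC))
cv2.imwrite('pics/cb.png',cv2.resize(b,None,fx=5,fy=5,interpolation=cv2.INTER_CUBIC))
```

```text
(no output)
```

View pics/ca.png

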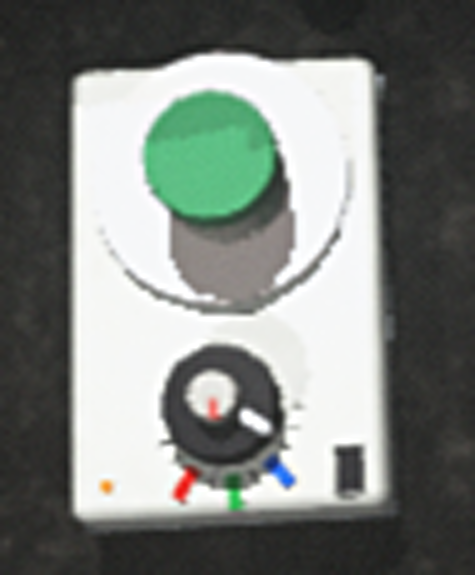

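View pics/cb.png

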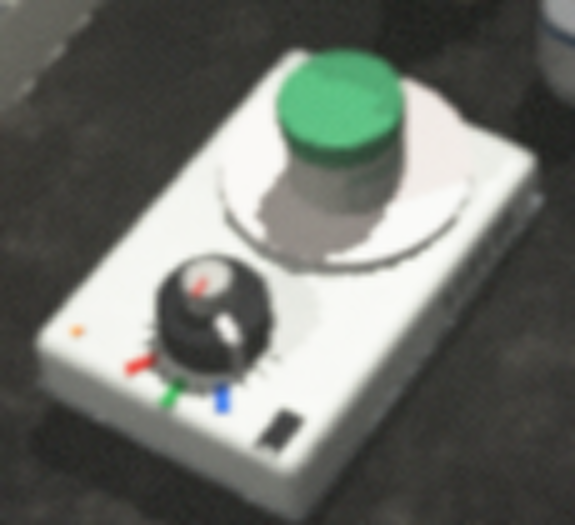

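```bash
cat > h.py <<'E'
from bench import monitor, viewer, job
import numpy as np, cv2
from scipy.spatial.transform import Rotation as Ro
def ray(c,u,v):
    K=c['K'];xd=np.array([(u-K[0,2])/K[0,0],(v-K[1,2])/K[1,1]])
    x=xd.copy()
    for _ in range(20): x=xd/(1+c['k1']*(x@x))
    d=c['R'].T@np.array([x[0],x[1],1.]);o=-c['R'].T@c['t'];return o,d
def onz(c,u,v,z):
    o,d=ray(c,u,v);return o+d*(z-o[2])/d[2]
def proj(c,X):
    K=c['K'];p=c['R']@np.asarray(X)+c['t'];x=p[:2]/p[2];x=x*(1+c['k1']*(x@x));return x*np.array([K[0,0],K[1,1]])+K[:2,2]
def ob():
    o=monitor.get_obs();R=Ro.from_rotvec(o['orientation']).as_matrix()
    print('t',round(o['clock'],3),'tcp',o['tcp_pos'].round(4),'toolx',R[:,0].round(3),'y',R[:,1].round(3),'z',R[:,2].round(3),'w',round(o['grip_width'],4),'F',o['contact_force'].round(2),'M',o['moment'].round(3),'q',o['joints'].round(3))
    return o,R
E
python3 - <<'E'
from h import *
T=viewer.calibration('top');S=viewer.calibration('side')
f=lambda x,y:(165+(x-2)/5,150+(y-2)/5)
g=lambda x,y:(185+(x-2)/5,125+(y-2)/5)
for n,p,z in[('ringtop',(222,402),.080),('heattop',(212,394),.096),('lid',(210,155),.115),('plate',(228,182),.063),('line',(254,420),.08),('grn',(236,497),.055)]:print(n,onz(T,*f(*p),z).round(4))
for n,p,z in[('ringtop',(213,309),.080),('heattop',(207,278),.096),('lid',(340,95),.115),('plate',(346,168),.063),('line',(228,328),.08),('grn',(173,393),.055)]:print(n,onz(S,*g(*p),z).round(4))
ob()
E
```

```text
ringtop [0.4506 0.0827 0.08  ]
heattop [0.4515 0.0844 0.096 ]
lid [0.5537 0.0808 0.115 ]
plate [0.5563 0.0813 0.063 ]
line [0.4418 0.0687 0.08  ]
grn [0.4114 0.0811 0.055 ]
ringtop [0.4468 0.0811 0.08  ]
heattop [0.4505 0.0845 0.096 ]
lid [0.5558 0.0827 0.115 ]
plate [0.5566 0.0843 0.063 ]
line [0.4417 0.0694 0.08  ]
grn [0.4135 0.083  0.055 ]
t 0.1 tcp [0.2114 0.6405 0.2304] toolx [-0.95   0.313 -0.   ] y [ 0.313  0.95  -0.002] z [-0.    -0.002 -1.   ] w 0.0851 F [-0.24 -0.59 -0.3 ] M [ 0.005  0.    -0.005] q [-1.36   0.478  0.022  1.556 -0.011  1.109 -0.083]
```

Request:
drive_tool(
  commands=[
    {"linear": [-0.04, -0.045, 0], "dr": [0, 0, 0], "jaw": 0},
    {"linear": [-0.04, -0.045, 0], "dr": [0, 0, 0], "jaw": 0},
    {"linear": [-0.04, -0.045, 0], "dr": [0, 0, 0], "jaw": 0},
    {"linear": [-0.04, -0.045, 0], "dr": [0, 0, 0], "jaw": 0},
    {"linear": [-0.04, -0.045, 0], "dr": [0, 0, 0], "jaw": 0},
    {"linear": [-0.04, -0.045, 0], "dr": [0, 0, 0], "jaw": 0},
    {"linear": [-0.04, -0.045, 0], "dr": [0, 0, 0], "jaw": 0},
    {"linear": [-0.04, -0.045, 0], "dr": [0, 0, 0], "jaw": 0},
  ],
  force=25,
)

```text
clock: 1.1
tcp_pos: [0.405, 0.1883, 0.2278]
orientation: [-0.485, -3.102, 0.005]
contact_force: [0.6, -0.6, 0.3]
grip_width: 0.0855
```

Run:
```python
from h import *
o,R=ob();print(R.T@(np.array([.4495,.083,.19])-o['tcp_pos']))
```

```text
t 1.1 tcp [0.405  0.1883 0.2278] toolx [-0.952  0.305  0.002] y [ 0.305  0.952 -0.003] z [-0.003 -0.003 -1.   ] w 0.0855 F [ 0.57 -0.63  0.28] M [ 0.002 -0.058  0.007] q [-0.802  0.097  0.243  2.091 -0.027  0.961  0.717]
[-0.07453661 -0.08656405  0.03799831]
```

Request:
drive_tool(
  commands=[
    {"linear": [-0.037, -0.043, 0], "dr": [0, 0, 0], "jaw": 0},
    {"linear": [-0.037, -0.043, 0], "dr": [0, 0, 0], "jaw": 0},
    {"linear": [0, 0, 0], "dr": [0, 0, -10.5], "jaw": 0},
    {"linear": [0, 0, 0], "dr": [0, 0, -10.5], "jaw": 0},
    {"linear": [0, 0, 0], "dr": [0, 0, -10.5], "jaw": 0},
    {"linear": [0, 0, 0], "dr": [0, 0, -10.5], "jaw": 0},
    {"linear": [0, 0, 0], "dr": [0, 0, 0], "jaw": 0},
  ],
)

```text
clock: 1.98
tcp_pos: [0.4499, 0.0732, 0.2271]
orientation: [0.671, -3.064, 0.005]
contact_force: [0.3, 0.0, -0.1]
grip_width: 0.0853
```

Run:
```python
from h import *
o,R=ob();print(R.T@(np.array([.4495,.083,.19])-o['tcp_pos']))
c=viewer.calibration('wrist');f=viewer.grab_frame('wrist');cv2.imwrite('pics/w1.png',f[:,:,::-1]);np.save('w1.npy',c,allow_pickle=True)
print(c['K'][0],c['K'][1],-c['R'].T@c['t'],c['R'])
for X in [(.4495,.083,.08),(.4495,.083,.096),(.557,.082,.063)]:print(proj(c,X))
```

```text
t 1.975 tcp [0.4499 0.0732 0.2271] toolx [-0.908 -0.418  0.006] y [-0.418  0.908 -0.002] z [-0.004 -0.004 -1.   ] w 0.0853 F [ 0.31  0.02 -0.12] M [ 0.012  0.049 -0.047] q [-0.572  0.115  0.296  2.075 -0.037  0.962  1.746]
[-0.00393365  0.00917884  0.03703228]
[372.68779489   0.         283.72319716] [  0.         372.68779489 206.91458673] [0.37578483 0.0387119  0.37030201] [[-0.41814937  0.9083748  -0.0025151 ]
 [ 0.8628526   0.39805677  0.31150633]
 [ 0.28396565  0.12808602 -0.95024075]]
[296.21260227 195.58335656]
[296.82156314 201.44969273]
[245.66249615 289.97602913]
```

View pics/w1.png

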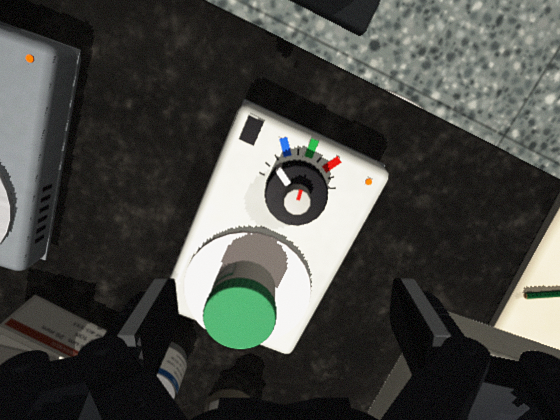

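Run:
```python
import cv2
a=cv2.imread('pics/w1.png')[125:235,240:350]
cv2.imwrite('pics/cw1.png',cv2.resize(a,(550,550),interpolation=cv2.INTER_CUBIC))
```

```text
(no output)
```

View pics/cw1.png

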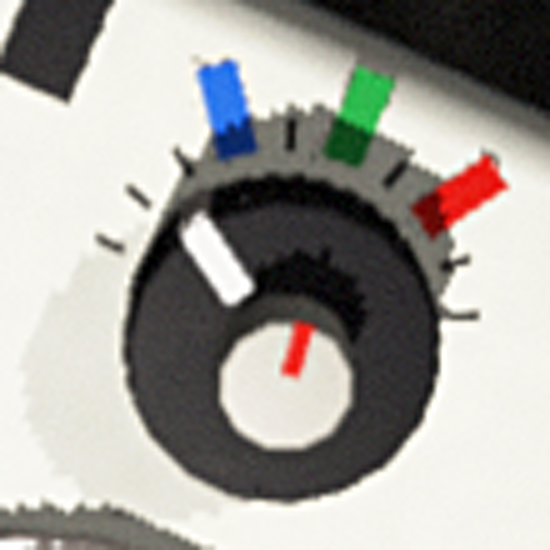

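Run:
```python
from h import *
c=np.load('w1.npy',allow_pickle=True).item()
f=lambda x,y:(240+(x-2)/5,125+(y-2)/5)
P={}
for n,p,z in[('ringtop',(282,349),.080),('heattop',(286,385),.096),('lo',(195,222),.08),('li',(240,295),.08),('blue',(225,110),.055),('green',(361,114),.055),('red',(460,193),.055),('htip',(304,324),.096),('hin',(290,376),.096)]:
    P[n]=onz(c,*f(*p),z);print(n,P[n].round(4))
an=lambda d:np.arctan2(-d[0],-d[1])  # 0 at -y, +90deg at -x
C=(P['ringtop']+P['heattop'])/2;print(C)
for k in('lo','li','blue','green','red','htip'):print(k,an(P[k]-C).round(3),np.linalg.norm((P[k]-C)[:2]).round(4))
print('line dir',an(P['lo']-P['li']))
```

```text
ringtop [0.4487 0.0824 0.08  ]
heattop [0.4496 0.083  0.096 ]
lo [0.4355 0.0609 0.08  ]
li [0.4433 0.0724 0.08  ]
blue [0.4209 0.0594 0.055 ]
green [0.4119 0.0806 0.055 ]
red [0.417 0.102 0.055]
htip [0.4397 0.0814 0.096 ]
hin [0.448 0.083 0.096]
[0.44914253 0.08272643 0.088     ]
lo 0.559 0.0257
li 0.514 0.0118
blue 0.881 0.0366
green 1.514 0.0373
red 2.111 0.0375
htip 1.428 0.0096
line dir 0.5981556750500436
```

Request:
drive_tool(
  commands=[
    {"linear": [-0.003, 0.009, 0.04], "dr": [0, 0, 0], "jaw": 0},
    {"linear": [0, 0, 0.04], "dr": [0, 0, 0], "jaw": 0},
    {"linear": [0, 0, 0.035], "dr": [0, 0, 0], "jaw": 0},
    {"linear": [0, 0, 0], "dr": [0, 0, 0], "jaw": 0},
  ],
)

```text
clock: 2.52
tcp_pos: [0.4497, 0.0833, 0.1102]
orientation: [0.647, -3.072, 0.004]
contact_force: [0.5, 0.2, 0.6]
grip_width: 0.0851
```

Run:
```python
from h import *
o,R=ob();print(R.T@(np.array([.4492,.0828,.061])-o['tcp_pos']))
c=viewer.calibration('wrist');f=viewer.grab_frame('wrist');cv2.imwrite('pics/w2.png',f[:,:,::-1]);np.save('w2.npy',c,allow_pickle=True)
```

```text
t 2.525 tcp [0.4497 0.0833 0.1102] toolx [-0.915 -0.403  0.002] y [-0.403  0.915 -0.002] z [-0.001 -0.003 -1.   ] w 0.0851 F [0.51 0.22 0.65] M [-0.008  0.046  0.081] q [-0.55   0.3    0.268  2.184 -0.122  0.673  1.788]
[ 0.00051829 -0.00013195  0.04917522]
```

View pics/w2.png

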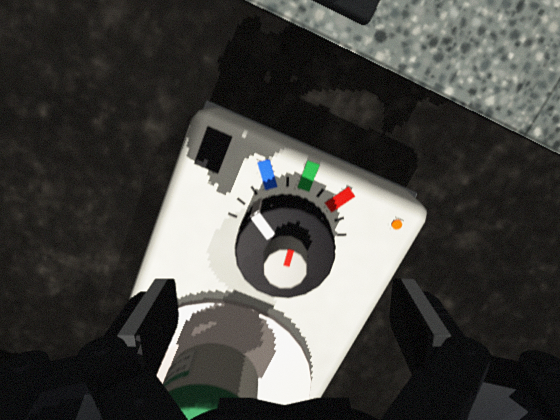

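Request:
drive_tool(
  commands=[
    {"linear": [0.0005, 0, 0.025], "dr": [0, 0, 0], "jaw": 0},
    {"linear": [0, 0, 0.018], "dr": [0, 0, 0], "jaw": 0},
    {"linear": [0, 0, 0.005], "dr": [0, 0, 0], "jaw": 0},
    {"linear": [0, 0, 0], "dr": [0, 0, 0], "jaw": 0},
  ],
)

```text
clock: 3.08
tcp_pos: [0.4559, 0.085, 0.0687]
orientation: [-0.637, 3.064, -0.0]
contact_force: [-0.9, -0.2, -0.6]
grip_width: 0.0855
```

Run:
```python
from h import *
o,R=ob();print(R.T@(np.array([.4492,.0828,.060])-o['tcp_pos']))
```

```text
t 3.075 tcp [0.4559 0.085  0.0687] toolx [-0.917 -0.398 -0.011] y [-0.398  0.917 -0.003] z [ 0.012  0.002 -1.   ] w 0.0855 F [-0.93 -0.25 -0.64] M [-0.001  0.011  0.023] q [-0.523  0.381  0.242  2.204 -0.166  0.561  1.823]
[0.00709254 0.00066108 0.00860083]
```

Request:
drive_tool(
  commands=[
    {"linear": [0.0035, 0, 0.003], "dr": [0, 0.7, 0], "jaw": 0},
    {"linear": [0.0035, 0.0005, 0.004], "dr": [0, 0, 0], "jaw": 0},
    {"linear": [0, 0, 0], "dr": [0, 0, 0], "jaw": 0},
  ],
)

```text
clock: 3.45
tcp_pos: [0.4501, 0.0829, 0.0632]
orientation: [-0.637, 3.074, -0.004]
contact_force: [0.2, 1.1, 0.7]
grip_width: 0.0853
```

Run:
```python
from h import *
o,R=ob();print(R.T@(np.array([.4492,.0828,.060])-o['tcp_pos']))
```

```text
t 3.45 tcp [0.4501 0.0829 0.0632] toolx [-0.918 -0.398 -0.002] y [-0.398  0.918 -0.003] z [ 0.003 -0.002 -1.   ] w 0.0853 F [0.16 1.14 0.71] M [0.001 0.001 0.002] q [-0.522  0.389  0.241  2.213 -0.168  0.554  1.824]
[0.00090659 0.00024124 0.00316028]
```

Request:
drive_tool(
  commands=[
    {"linear": [0.001, 0, 0.0025], "dr": [0, 0, 0], "jaw": 0.2},
    {"linear": [0, 0, 0], "dr": [0, 0, 0], "jaw": 0.3},
    {"linear": [0, 0, 0], "dr": [0, 0, 0], "jaw": 0.3},
  ],
  force=25,
)

```text
clock: 3.82
tcp_pos: [0.4492, 0.0825, 0.0606]
orientation: [-0.637, 3.074, -0.004]
contact_force: [0.3, -0.6, -0.8]
grip_width: 0.0596
```

Run:
```python
from h import *
o,R=ob();print(R.T@(np.array([.4492,.0828,.060])-o['tcp_pos']))
c=viewer.calibration('wrist');f=viewer.grab_frame('wrist');cv2.imwrite('pics/w3.png',f[:,:,::-1])
```

```text
t 3.825 tcp [0.4492 0.0825 0.0606] toolx [-0.918 -0.398 -0.002] y [-0.398  0.918 -0.003] z [ 0.003 -0.002 -1.   ] w 0.0596 F [ 0.3  -0.63 -0.76] M [0.041 0.037 0.006] q [-0.52   0.392  0.239  2.216 -0.17   0.547  1.826]
[-0.00013877  0.00023324  0.0005671 ]
```

View pics/w3.png

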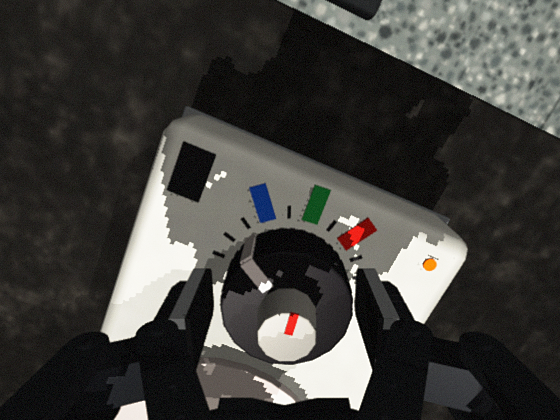

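Request:
drive_tool(
  commands=[
    {"linear": [0, 0, 0], "dr": [0, 0, 0], "jaw": 0.5},
    {"linear": [0, 0, 0], "dr": [0, 0, 0], "jaw": 0.6},
    {"linear": [0, 0, 0], "dr": [0, 0, 0], "jaw": 0.6},
  ],
  force=25,
)

```text
clock: 4.25
tcp_pos: [0.4488, 0.0834, 0.0611]
orientation: [-0.638, 3.075, -0.001]
contact_force: [-0.0, -0.1, 0.3]
grip_width: 0.0509
```

Run:
```python
from h import *
o,R=ob();print(R.T@(np.array([.4492,.0828,.060])-o['tcp_pos']))
```

```text
t 4.25 tcp [0.4488 0.0834 0.0611] toolx [-0.917 -0.398 -0.001] y [-0.398  0.917 -0.001] z [ 0.002 -0.001 -1.   ] w 0.0509 F [-0.02 -0.06  0.27] M [ 0.1    0.081 -0.042] q [-0.52   0.391  0.238  2.216 -0.171  0.549  1.826]
[-0.00015105 -0.00076825  0.00105818]
```

Request:
drive_tool(
  commands=[
    {"linear": [0, 0, 0], "dr": [0, 0, 5], "jaw": 0.6},
    {"linear": [0, 0, 0], "dr": [0, 0, 5], "jaw": 0.6},
    {"linear": [0, 0, 0], "dr": [0, 0, 0], "jaw": 0.6},
  ],
)

```text
clock: 4.62
tcp_pos: [0.4486, 0.0838, 0.061]
orientation: [-0.362, 3.119, -0.0]
contact_force: [-0.3, -0.9, 0.8]
grip_width: 0.0508
```

Run:
```python
from h import *
o,R=ob();print(R.T@(np.array([.4492,.0828,.060])-o['tcp_pos']),np.degrees(np.arctan2(R[1,1],R[0,1])))
c=viewer.calibration('wrist');f=viewer.grab_frame('wrist');cv2.imwrite('pics/w4.png',f[:,:,::-1])
```

```text
t 4.625 tcp [0.4486 0.0838 0.061 ] toolx [-0.973 -0.229 -0.001] y [-0.229  0.973 -0.   ] z [ 0.001 -0.    -1.   ] w 0.0508 F [-0.31 -0.94  0.82] M [ 0.099  0.089 -0.098] q [-0.56   0.396  0.285  2.218 -0.208  0.55   1.683]
[-0.00030851 -0.00113936  0.00102009] 103.22563703274933
```

View pics/w4.png

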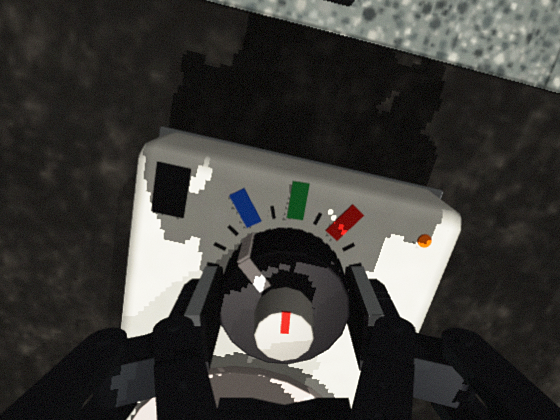

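Request:
drive_tool(
  commands=[
    {"linear": [0, 0, 0], "dr": [0, 0, 5], "jaw": 0.6},
    {"linear": [0, 0, 0], "dr": [0, 0, 5], "jaw": 0.6},
    {"linear": [0, 0, 0], "dr": [0, 0, 5], "jaw": 0.6},
    {"linear": [0, 0, 0], "dr": [0, 0, 5], "jaw": 0.6},
    {"linear": [0, 0, 0], "dr": [0, 0, 5], "jaw": 0.6},
    {"linear": [0, 0, 0], "dr": [0, 0, 5], "jaw": 0.6},
    {"linear": [0, 0, 0], "dr": [0, 0, 5], "jaw": 0.6},
    {"linear": [0, 0, 0], "dr": [0, 0, 0], "jaw": 0.6},
  ],
)

```text
clock: 5.68
tcp_pos: [0.4488, 0.0852, 0.061]
orientation: [0.595, 3.084, 0.003]
contact_force: [-0.8, -0.1, 1.2]
grip_width: 0.0511
```

Run:
```python
from h import *
o,R=ob();print(R.T@(np.array([.4492,.0828,.060])-o['tcp_pos']),np.degrees(np.arctan2(R[1,1],R[0,1])))
c=viewer.calibration('wrist');f=viewer.grab_frame('wrist');np.save('w5.npy',c,allow_pickle=True);a=f[150:375,160:440,::-1];cv2.imwrite('pics/w5.png',cv2.resize(a,None,fx=2.5,fy=2.5,interpolation=cv2.INTER_CUBIC))
```

```text
t 5.675 tcp [0.4488 0.0852 0.061 ] toolx [-0.928  0.372 -0.001] y [0.372 0.928 0.002] z [ 0.001  0.001 -1.   ] w 0.0511 F [-0.84 -0.06  1.25] M [ 0.014  0.143 -0.056] q [-0.693  0.417  0.448  2.226 -0.338  0.56   1.199]
[-0.0012742  -0.00203838  0.0010302 ] 68.16677646672261
```

View pics/w5.png

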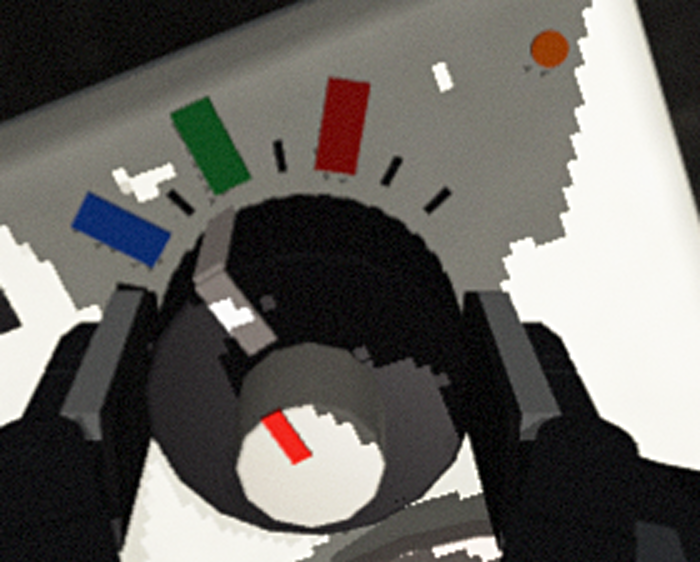

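```bash
cat > m.py <<'E'
from h import *
def meas(c,P,f):
    an=lambda d:np.arctan2(-d[0],-d[1])
    Q={n:onz(c,*f(*p),z) for n,(p,z) in P.items()}
    C=np.array([.4492,.0828,0])
    for n,q in Q.items(): print(n,q.round(4),an(q-C).round(3),np.linalg.norm((q-C)[:2]).round(4))
    print('line dir',an(Q['lo']-Q['li']).round(3),'heat dir',an(Q['ht']-Q['hi']).round(3) if 'ht' in Q else '')
E
python3 - <<'E'
from m import *
c=np.load('w5.npy',allow_pickle=True).item()
f=lambda x,y:(160+(x-.75)/2.5,150+(y-.75)/2.5)
meas(c,dict(lo=((211,279),.08),li=((263,346),.08),blue=((121,229),.055),green=((211,145),.055),red=((343,126),.055),ht=((272,415),.096),hi=((302,459),.096)),f)
E
```

```text
lo [0.4249 0.0776 0.08  ] 1.362 0.0248
li [0.4381 0.0804 0.08  ] 1.358 0.0113
blue [0.4209 0.0596 0.055 ] 0.884 0.0366
green [0.4126 0.0803 0.055 ] 1.504 0.0366
red [0.4178 0.1022 0.055 ] 2.124 0.0369
ht [0.4399 0.0818 0.096 ] 1.464 0.0094
hi [0.448  0.0829 0.096 ] 1.655 0.0012
line dir 1.365 heat dir 1.436
```

Request:
drive_tool(
  commands=[
    {"linear": [-0.0005, -0.0007, 0], "dr": [0, 0, 4], "jaw": 0.6},
    {"linear": [-0.0005, -0.0007, 0], "dr": [0, 0, 3.8], "jaw": 0.6},
    {"linear": [0, 0, 0], "dr": [0, 0, 0], "jaw": 0.6},
  ],
)

```text
clock: 6.1
tcp_pos: [0.4489, 0.0855, 0.061]
orientation: [-0.793, -3.04, -0.006]
contact_force: [-0.5, 0.0, 1.5]
grip_width: 0.0511
```

Run:
```python
from h import *
o,R=ob();print(R.T@(np.array([.4492,.0828,.060])-o['tcp_pos']),np.degrees(np.arctan2(R[1,1],R[0,1])))
c=viewer.calibration('wrist');f=viewer.grab_frame('wrist');np.save('w6.npy',c,allow_pickle=True);a=f[150:375,160:440,::-1];cv2.imwrite('pics/w6.png',cv2.resize(a,None,fx=2.5,fy=2.5,interpolation=cv2.INTER_CUBIC))
```

```text
t 6.1 tcp [0.4489 0.0855 0.061 ] toolx [-0.873  0.488  0.001] y [0.488 0.873 0.004] z [ 0.001  0.004 -1.   ] w 0.0511 F [-0.47  0.04  1.46] M [-0.123  0.12  -0.055] q [-0.718  0.423  0.48   2.227 -0.369  0.564  1.101]
[-0.0015989  -0.00216586  0.00103989] 60.75844535182134
```

View pics/w6.png

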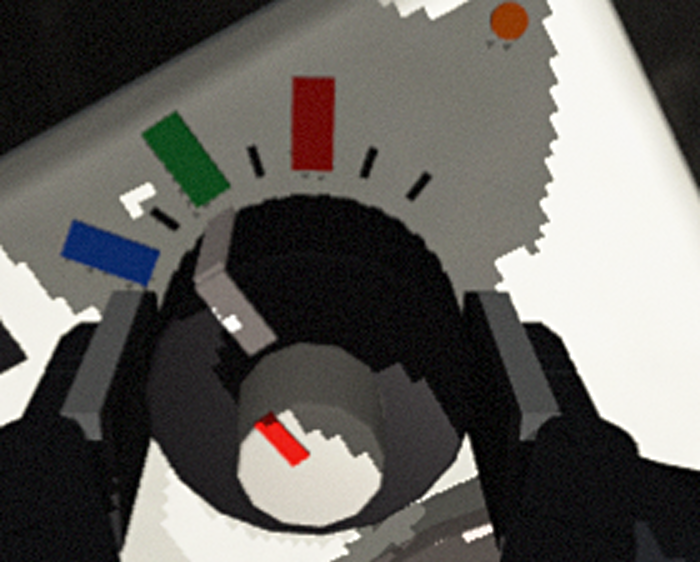

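Run:
```python
from m import *
c=np.load('w6.npy',allow_pickle=True).item()
f=lambda x,y:(160+(x-.75)/2.5,150+(y-.75)/2.5)
meas(c,dict(lo=((211,279),.08),li=((263,346),.08),blue=((110,253),.055),green=((186,159),.055),red=((313,124),.055),ht=((262,423),.096),hi=((300,461),.096)),f)
```

```text
lo [0.4244 0.0809 0.08  ] 1.495 0.0249
li [0.4379 0.0819 0.08  ] 1.495 0.0114
blue [0.421  0.0594 0.055 ] 0.879 0.0366
green [0.4126 0.0802 0.055 ] 1.501 0.0367
red [0.4177 0.102  0.055 ] 2.119 0.0369
ht [0.4402 0.0812 0.096 ] 1.398 0.0091
hi [0.4481 0.0827 0.096 ] 1.479 0.0011
line dir 1.494 heat dir 1.387
```

Request:
drive_tool(
  commands=[
    {"linear": [0, 0, 0], "dr": [0, 0, 0], "jaw": 0.2},
    {"linear": [0, 0, 0], "dr": [0, 0, 0], "jaw": 0},
    {"linear": [0, 0, 0], "dr": [0, 0, 0], "jaw": 0},
    {"linear": [0, 0, 0], "dr": [0, 0, 0], "jaw": 0},
  ],
)

```text
clock: 6.65
tcp_pos: [0.4491, 0.0844, 0.061]
orientation: [0.788, 3.04, 0.005]
contact_force: [-0.4, 0.4, -0.2]
grip_width: 0.0853
```

Run:
```python
from h import *
o,R=ob();print(R.T@(np.array([.4492,.0828,.060])-o['tcp_pos']),np.degrees(np.arctan2(R[1,1],R[0,1])))
c=viewer.calibration('wrist');f=viewer.grab_frame('wrist');np.save('w7.npy',c,allow_pickle=True);a=f[150:375,160:440,::-1];cv2.imwrite('pics/w7.png',cv2.resize(a,None,fx=2.5,fy=2.5,interpolation=cv2.INTER_CUBIC))
```

```text
t 6.65 tcp [0.4491 0.0844 0.061 ] toolx [-0.874  0.486  0.   ] y [0.486 0.874 0.003] z [ 0.001  0.003 -1.   ] w 0.0853 F [-0.37  0.43 -0.21] M [ 0.006 -0.036 -0.005] q [-0.716  0.423  0.48   2.227 -0.367  0.563  1.105]
[-0.00085892 -0.00140632  0.00099097] 60.925413782629136
```

View pics/w7.png

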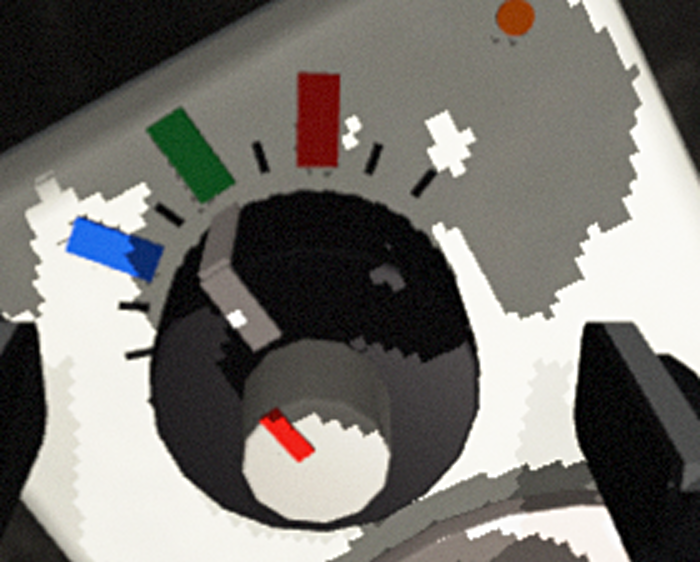

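Released with the line still in place. Lifting straight up.

Request:
drive_tool(
  commands=[
    {"linear": [0, 0, -0.02], "dr": [0, 0, 0], "jaw": 0},
    {"linear": [0, 0, -0.03], "dr": [0, 0, 0], "jaw": 0},
    {"linear": [0, 0, -0.04], "dr": [0, 0, 0], "jaw": 0},
    {"linear": [0, 0, -0.04], "dr": [0, 0, 0], "jaw": 0},
    {"linear": [0, 0, -0.03], "dr": [0, 0, 0], "jaw": 0},
    {"linear": [0, 0, 0], "dr": [0, 0, 0], "jaw": 0},
    {"linear": [0, 0, 0], "dr": [0, 0, 0], "jaw": 0},
  ],
)

```text
clock: 7.58
tcp_pos: [0.4479, 0.0835, 0.2247]
orientation: [-0.788, -3.04, -0.003]
contact_force: [0.5, 0.3, -0.2]
grip_width: 0.0855
```

Run:
```python
from h import *
o,R=ob()
c=viewer.calibration('wrist');f=viewer.grab_frame('wrist');np.save('w8.npy',c,allow_pickle=True)
u,v=proj(c,(.4492,.0828,.07)).astype(int)-60;print(u,v)
u=max(u,0);v=max(v,0)
a=f[v:v+120,u:u+120,::-1];cv2.imwrite('pics/w8.png',cv2.resize(a,None,fx=5,fy=5,interpolation=cv2.INTER_CUBIC))
t=viewer.grab_frame('top');cv2.imwrite('pics/t8.png',t[:,:,::-1])
```

```text
t 7.575 tcp [0.4479 0.0835 0.2247] toolx [-0.874  0.486  0.002] y [0.486 0.874 0.001] z [-0.001  0.002 -1.   ] w 0.0855 F [ 0.55  0.35 -0.15] M [-0.068  0.038  0.032] q [-0.906  0.122  0.646  2.098 -0.093  0.949  0.854]
225 128
```

View pics/w8.png

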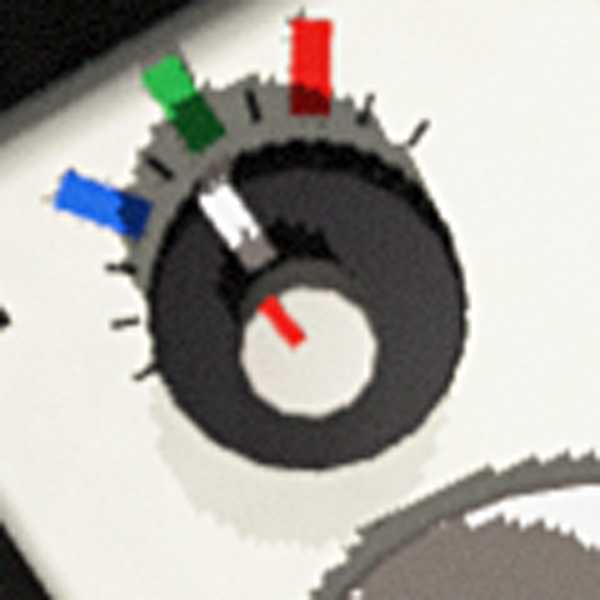

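View pics/t8.png

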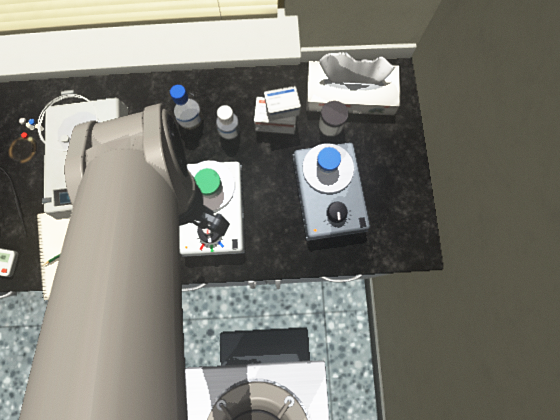

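Run:
```python
from m import *
c=np.load('w8.npy',allow_pickle=True).item()
f=lambda x,y:(225+(x-2)/5,128+(y-2)/5)
meas(c,dict(lo=((207,193),.08),li=((260,262),.08),blue=((103,204),.055),green=((184,103),.055),red=((310,67),.055),ht=((262,300),.096),hi=((299,342),.096),ringc=((309,313),.08),heatc=((309,351),.096)),f)
```

```text
lo [0.4236 0.0798 0.08  ] 1.453 0.0258
li [0.4374 0.0816 0.08  ] 1.466 0.0119
blue [0.4208 0.0596 0.055 ] 0.887 0.0367
green [0.4125 0.0804 0.055 ] 1.505 0.0368
red [0.4175 0.1018 0.055 ] 2.112 0.0369
ht [0.4393 0.0812 0.096 ] 1.408 0.0101
hi [0.4478 0.0828 0.096 ] 1.595 0.0014
ringc [0.4485 0.0843 0.08  ] 2.714 0.0016
heatc [0.4498 0.0835 0.096 ] -2.453 0.0009
line dir 1.441 heat dir 1.377
```

Run:
```python
from m import *
c=np.load('w7.npy',allow_pickle=True).item()
f=lambda x,y:(160+(x-.75)/2.5,150+(y-.75)/2.5)
meas(c,dict(lo=((216,271),.08),li=((267,340),.08),green=((191,155),.055),red=((318,120),.055),ht=((267,417),.096),hi=((306,457),.096)),f)
c=viewer.calibration('wrist');f=viewer.grab_frame('wrist')
a=f[145:195,245:305,::-1];cv2.imwrite('pics/w9.png',cv2.resize(a,None,fx=12,fy=12,interpolation=cv2.INTER_CUBIC))
b=f[145:235,240:330,::-1].copy();b=cv2.resize(b,None,fx=6,fy=6,interpolation=cv2.INTER_CUBIC)
for th in(1.4,1.45,1.5,1.55):
  for r in(.012,.026):
    X=np.array([.4492-r*np.sin(th),.0828-r*np.cos(th),.0801]);print(th,r,((proj(c,X)-[245,145])*12+5.5).round(0))
```

```text
lo [0.4239 0.0812 0.08  ] 1.507 0.0253
li [0.4375 0.082  0.08  ] 1.5 0.0117
green [0.4127 0.0802 0.055 ] 1.501 0.0366
red [0.4178 0.102  0.055 ] 2.119 0.0368
ht [0.44   0.0813 0.096 ] 1.411 0.0093
hi [0.4482 0.0828 0.096 ] 1.545 0.001
line dir 1.512 heat dir 1.395
1.4 0.012 [379. 432.]
1.4 0.026 [244. 270.]
1.45 0.012 [386. 427.]
1.45 0.026 [259. 258.]
1.5 0.012 [394. 422.]
1.5 0.026 [275. 247.]
1.55 0.012 [401. 417.]
1.55 0.026 [292. 237.]
```

View pics/w9.png

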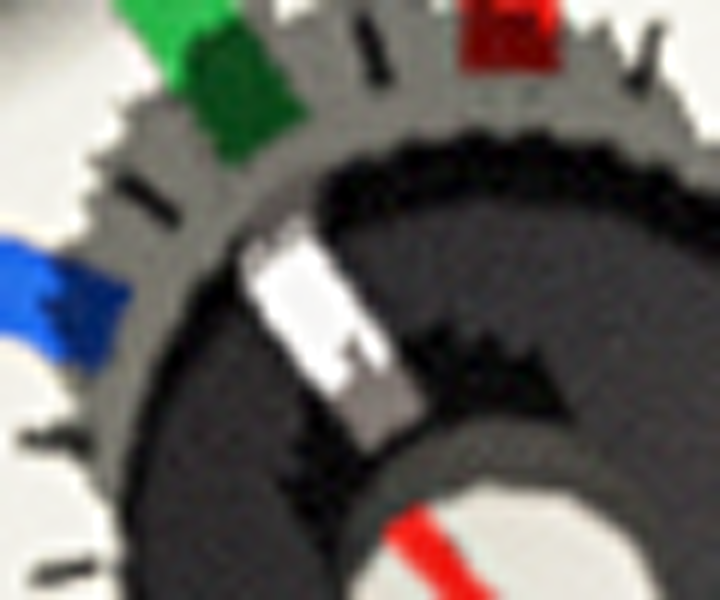

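Run:
```python
from h import *
ob();print(job.hand_in())
```

```text
t 7.725 tcp [0.4479 0.0833 0.2244] toolx [-0.874  0.486  0.002] y [ 0.486  0.874 -0.   ] z [-0.002  0.001 -1.   ] w 0.0857 F [ 0.22 -0.74 -0.35] M [0.013 0.024 0.005] q [-0.906  0.123  0.646  2.098 -0.092  0.949  0.854]
the job is handed in; nothing more can be done
None
```

I turned the speed ring on the white stirrer from about 0.55 to about 1.50 rad, so its white line now points at the green mark. Then I opened the gripper, lifted it about 16 cm clear and handed in at 7.7 s.

- **Ring:** two close checks after release agreed on 1.50 to 1.51 rad, with the green mark measured at 1.50. One coarser reading, taken from the raised camera, gave 1.44 to 1.47. An enlarged view of the same scene fitted 1.50, so I put that one down to reading the pixels roughly.
- **Heat knob:** its pointer read 1.43 rad before and about 1.41 after, which is within my measuring error.
- **Grey stirrer:** the arm did not go near it. Its knob looked unchanged in the last top view, though I did not measure it.
- **Forces:** contact forces in the state readings, taken at the end of each move, stayed around 1 N.

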